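# Set out the quick-stain bottles in order of use

## Robot

A 6-joint arm with a two-finger parallel gripper is mounted at the origin on a cart in front of the work surface, level with it; the furniture and walls round the work are solid. World frame = base frame: x ahead of the robot, y to its left, z up, the work surface at z = 0. Lengths are in mm, angles in degrees, forces in N, time in s.
With the tool pointing down it reaches from about 300 to 850 mm from the base axis. Payload 5.4 kg.
Tool frame: the origin (TCP) lies on the centre line of the jaws, within the pads' length; the fingertips stand 14 mm ahead of it and the grasp point (between the pads) lies 5 mm behind it; z points along the fingers, y is the line along which they close (so a half turn about z gives the same grasp; the last joint's range is limited). The gripper opens to 85 mm and grips with 20 to 120 N. Pads are 22 mm wide; open, the fingers measure 114 mm over their backs; the gripper's body (76 mm by 85 mm) begins 54 mm behind the grasp point. The pads swing forward as they close: fully open they stand 13 mm farther back than shut.
Start: joints at [63.65, 9.076, 91.501, -0, 79.423, -12.038], TCP at [142.157, 557.133, 245.299] pointing down, gripper open.
Joint ranges: [-166.64, 166.64], [-54.1, 131.32], [10.49, 154.53], [-73.88, 253.88], [9.74, 151.15], [-171.62, 171.62]. Speed limits (degrees/s): [147.25, 147.25, 180, 180, 180, 180].

## Interface

Orientations are given as a 3x3 rotation matrix whose columns are the frame's x, y, z axes.
In Python, from bench import bot gives the robot as it stands. Calls block until the motion is done:
- bot.move_pose(position, orientation): joint-space move of the TCP to a pose.
- bot.line_to(position, velocity=150, rotation=None, guard=None): straight line of the TCP; rotation=None keeps the orientation; velocity is the mean speed in mm/s. With guard (N) it stops when the force on the tool has changed by that much, and returns True; else False.
- bot.goto_joints(angles): joint-space move.
- bot.set_gripper(opening): finger opening in mm; the grip force is fixed at half the most; returns when the fingers have stopped.
- bot.pause(seconds).
- bot.inverse_kinematics(position, orientation): joint angles nearest the present ones, or None.
- bot.observe(): the state.
- bot.grab_frame(name): name is "scene" or "top" or "wrist"; returns the picture (480x640x3 uint8, red, green, blue); there is no depth.
- bot.camera_info(name): a dict with "fx", "fy", "cx", "cy" (pixels), "R" (3x3) and "t" (3): a world point X has camera coordinates R X + t. Camera axes: x right, y down, z forward; pixel columns grow to the right and rows downward; lengths in mm; the calibration is good to about 2 mm. A picture is of the moment at which its call begins: read the wrist's pose just before it. camera_info takes no time and is no camera call; for the wrist camera it gives the pose at the moment of the call.
A pose or a line that the arm cannot do raises bot.IKError and nothing moves.
- bot.sign_off(): hands the job in; it is judged then, once.
The state is a dict: "time_s": time; "qpos": joint angles; "qvel": joint speeds; "effort": joint torques, N m; "tcp_pos": TCP position; "eef_rot": TCP orientation; "contact_force": force on the tool from outside, world axes, zero at the start; "wrist_torque": the same for the moment, N m; "width": finger opening in mm; "grip_force": force on a finger pad.
Only numpy, scipy, OpenCV 4.12 (cv2) and the standard library are available. Lean on these libraries where they do the work, as an engineer would, in place of code of your own. Each camera call takes 0.05 s, during which the arm holds its last target. There are 200 camera calls.

## Task

Set up the bench for staining blood smears. Stand the four bottles in the blue rack in their order of use, beginning with the fixative (brown, red screw cap) in the end hole beside the red-and-white slide box, next to it the stain with the red label and neck ring, then the stain with the violet label and neck ring, and the buffer (white, blue cap) in the end hole farthest from the slide box. Put the little white cover-slip box on top of the slide box, in the middle, and leave the slide box itself, the small oil bottle (brown, black cap) and the timer where they stand.

Things in the scene. Friction and masses are not known exactly. Their poses are not given: they have to be found in the camera images.
- bottle_rack: Blue plastic bottle rack, 92 x 298 x 26 mm high, fixed. Origin under its centre on the worktop, y along its row of holes, x across, z up. Round holes on x = 0: 71 mm wide at y = +100 and -100 mm (fixative, buffer), 47 mm wide at y = +29 and -29 mm (stains). Bottles stand on its base, 4 mm above the worktop, sunk 22 mm. Neighbours leave 20 mm beside a bottle along the row; across it is free.
- slide_box: Closed slide box, red and white, 83 (its x) x 116 (its y) x 22 mm high, flat top, 0.35 kg, loose. Stands beside one end of the rack, left or right. Origin under its centre, z up.
- fixative: Brown bottle with orange label and red screw cap, for an end hole. 58 mm in diameter up to 78 mm, shoulder above, 118 mm high with the 32 mm cap. 0.15 to 0.27 kg, upright, origin under its centre, z up.
- stain_red: Brown dropper bottle with red label, red ring round its neck and orange-red bulb. 38 mm in diameter up to 51 mm, shoulder to 67 mm, 94 mm high with the 13 mm bulb. 0.07 kg, upright, origin under its centre, z up.
- stain_violet: Brown dropper bottle with violet label, violet ring round its neck and orange-red bulb, else the same as the red-labelled one: 38 mm in diameter up to 51 mm, 94 mm high. 0.07 kg, upright, origin under its centre, z up.
- buffer: White bottle with green label and blue cap, for the other end hole. 62 mm in diameter up to 84 mm, shoulder above, 128 mm high with the 42 mm cap. 0.18 to 0.34 kg, upright, origin under its centre, z up.
- coverslips: Small square box of cover slips, white with a pale lilac lid, 29 x 29 x 21 mm, 0.02 kg. Origin under its centre, x and y along its sides, z up.
- oil_bottle: Small brown bottle with black cap, 29 mm in diameter, 58 mm high; stays where it is. Upright, origin under its centre, z up.
- timer: White timer with green, yellow and red keys lying flat, 66 x 62 x 22 mm, beside the other end of the rack; stays where it is. Origin under its centre, z up.

How it is judged (in metres and radians):
At the end, for the whole second after the job is handed in: All four bottles stand upright on the rack's base, each within 12 mm of the centre of its hole, in order fixative, red, violet, buffer from the slide-box end; the cover-slip box lies flat on the slide box within 18 mm of its centre; all released and at rest (x of fixative in the frame of bottle_rack between -0.012 and 0.012 m and z of fixative in the frame of bottle_rack between -0.001 and 0.009 m and angle between each of fixative, stain_red, stain_violet, buffer, coverslips's own z axis and vertical below 0.1 rad and linear speed of each of fixative, stain_red, stain_violet, buffer, coverslips below 0.02 m/s and x of stain_red in the frame of bottle_rack between -0.012 and 0.012 m and z of stain_red in the frame of bottle_rack between -0.001 and 0.009 m and x of stain_violet in the frame of bottle_rack between -0.012 and 0.012 m and z of stain_violet in the frame of bottle_rack between -0.001 and 0.009 m and x of buffer in the frame of bottle_rack between -0.012 and 0.012 m and z of buffer in the frame of bottle_rack between -0.001 and 0.009 m and ((y of slide_box in the frame of bottle_rack above 0.15 m and y of fixative in the frame of bottle_rack between 0.088 and 0.112 m and y of stain_red in the frame of bottle_rack between 0.017 and 0.041 m and y of stain_violet in the frame of bottle_rack between -0.041 and -0.017 m and y of buffer in the frame of bottle_rack between -0.112 and -0.088 m) or (y of slide_box in the frame of bottle_rack below -0.15 m and y of fixative in the frame of bottle_rack between -0.112 and -0.088 m and y of stain_red in the frame of bottle_rack between -0.041 and -0.017 m and y of stain_violet in the frame of bottle_rack between 0.017 and 0.041 m and y of buffer in the frame of bottle_rack between 0.088 and 0.112 m)) and horizontal distance between coverslips and slide_box below 0.018 m and z of coverslips in the frame of slide_box between 0.017 and 0.027 m); the robot touches nothing.
It fails at once if the oil bottle is shifted more than 30 mm or knocked over (distance of oil_bottle from where it was at the start of the episode above 0.03 m or angle between oil_bottle's own z axis and vertical above 0.6 rad).
It fails at once if the timer is shifted more than 30 mm (distance of timer from where it was at the start of the episode above 0.03 m).
It fails at once if the slide box is shifted more than 30 mm (distance of slide_box from where it was at the start of the episode above 0.03 m).
It also fails if it takes over 141 s, if anything falls off the work surface, if the arm or the gripper's body presses on something with over 40 N, if the wrist force passes 120 N, or if a joint passes its speed limit or range.

## Working session

There is one attempt and no reset: what is moved stays moved. The work goes in short steps, each a Python script; the robot and the scene stay as the last script left them, time stands still between calls to the robot, and variables do not carry over. Pictures are saved under pics/ and viewed, at most 14 in all, crops included, and the job is handed in when it is done.

```bash
mkdir -p pics; ls
python3 - <<'E'
from bench import bot
import cv2,numpy as np
for n in ("top","scene"):
    f=bot.grab_frame(n); cv2.imwrite(f"pics/{n}0.png",f[:,:,::-1])
    c=bot.camera_info(n); print(n,c["fx"],c["cx"],c["cy"],np.round(c["R"],3).tolist(),np.round(c["t"],1), np.round(-np.array(c["R"]).T@c["t"],0))
o=bot.observe();print(o["time_s"],o["tcp_pos"],np.round(o["eef_rot"],3).tolist(),o["width"])
E
```

```text
pics
top 550.251564308893 314.4976608228653 242.48989068509175 [[0.014, -1.0, 0.021], [-0.996, -0.016, -0.092], [0.093, -0.02, -0.995]] [  30.6  497.1 1289.6] [ 375.   64. 1329.]
scene 513.5184761434328 316.01554887559416 235.11379568561344 [[0.538, -0.843, -0.01], [-0.6, -0.374, -0.707], [0.592, 0.387, -0.707]] [-209.7  351.7  808.2] [-155. -358.  818.]
0.1 [141.93545994 556.64174092 244.41702047] [[-0.969, 0.247, -0.001], [0.247, 0.969, -0.002], [0.0, -0.002, -1.0]] 85.2812703189122
```

View pics/top0.png

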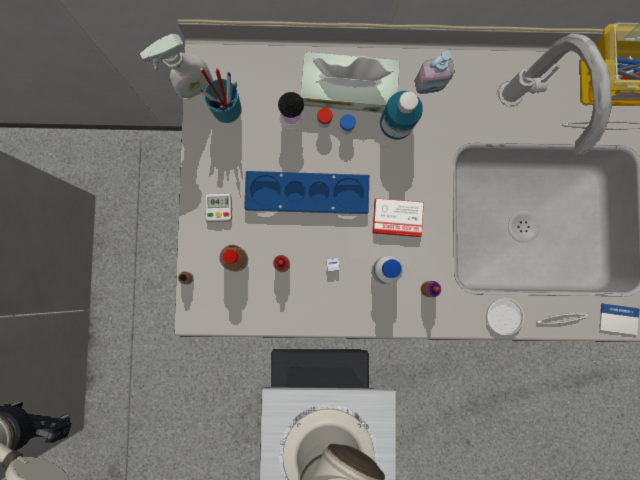

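View pics/scene0.png

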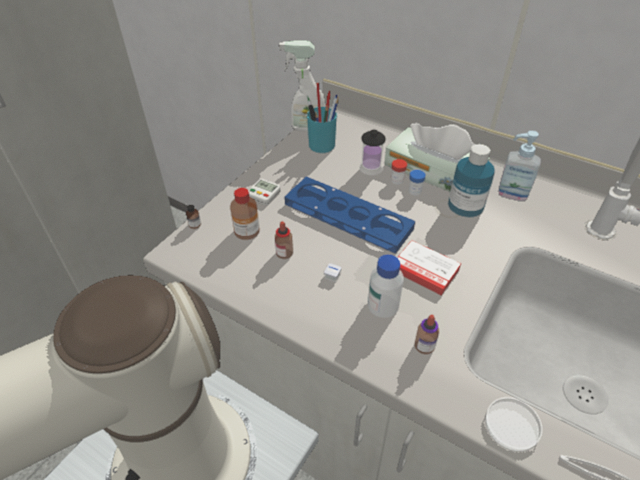

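The top view (2.3 mm/px) shows:
- The rack is centred near (307,193), with the slide box beside it at (398,217), so the fixative goes in the right-hand (−y) end hole. The timer is at (218,207).
- The fixative cap is at (231,257), the red stain at (282,263), the cover slips at (333,265), the buffer cap at (391,268), the violet stain at (434,289) and the oil bottle at (185,278).

Next I'll measure them with masks, then check with the wrist camera.

```bash
cat > h.py <<'E'
from bench import bot
import cv2,numpy as np
def ray(c,p,z):
    R=np.array(c["R"]);C=-R.T@np.array(c["t"])
    d=R.T@np.array([(p[0]-c["cx"])/c["fx"],(p[1]-c["cy"])/c["fy"],1])
    return (C+d*(z-C[2])/d[2])[:2]
def proj(c,X):
    v=np.array(c["R"])@np.array(X)+np.array(c["t"])
    return np.array([c["fx"]*v[0]/v[2]+c["cx"],c["fy"]*v[1]/v[2]+c["cy"]])
# hue (OpenCV 0..180) lo,hi, smin, vmin, vmax
COL={"red":(170,188,150,110,256),"blue":(100,125,150,90,256),"violet":(130,160,80,40,256)}
def blobs(img,col,amin=15,box=None):
    h=cv2.cvtColor(img,cv2.COLOR_RGB2HSV).astype(int);lo,hi,s,v,vm=COL[col] if isinstance(col,str) else col
    H=h[...,0]; H=np.where((H<hi-180),H+180,H)
    m=((H>=lo)&(H<hi)&(h[...,1]>=s)&(h[...,2]>=v)&(h[...,2]<vm)).astype(np.uint8)
    if box: b=np.zeros_like(m);b[box[1]:box[3],box[0]:box[2]]=1;m*=b
    cs,_=cv2.findContours(m,cv2.RETR_EXTERNAL,cv2.CHAIN_APPROX_NONE)
    return sorted([c for c in cs if cv2.contourArea(c)>=amin],key=lambda c:-cv2.contourArea(c)),m
E
python3 - <<'E'
from h import *
T=cv2.imread("pics/top0.png")[:,:,::-1].copy();c=bot.camera_info("top")
np.set_printoptions(precision=1,suppress=True)
for name,col,box,z in [("fix",'red',(215,240,250,272),118),("sred",'red',(272,252,292,275),90),("buf",'blue',(375,255,405,282),128),("sviol",'violet',(420,278,445,300),70),("violbulb",(170,192,120,90,256),(420,278,445,300),94)]:
    b,_=blobs(T,col,4,box)
    for k in b[:2]:
        (p,r)=cv2.minEnclosingCircle(k); print(name,np.array(p),r,cv2.contourArea(k),ray(c,p,z))
b,_=blobs(T,(100,125,130,50,256),500,(235,160,380,225))
q=cv2.boxPoints(cv2.minAreaRect(b[0])); w=np.array([ray(c,p,26) for p in q]);print("rack",w,w.mean(0),np.linalg.norm(w-np.roll(w,1,0),axis=1))
# white things
g=T.min(axis=2)
for nm,box,z in [("cover",(322,255,345,276),21),("slide",(370,195,428,240),22)]:
    m=np.zeros_like(g);x0,y0,x1,y1=box
    sub=T[y0:y1,x0:x1].astype(int); sat=sub.max(2)-sub.min(2)
    m[y0:y1,x0:x1]=((sub.min(2)>205)|(sat>70)) if nm=="slide" else (sub.min(2)>195)
    cs=max(cv2.findContours(m,0,1)[0],key=cv2.contourArea);q=cv2.boxPoints(cv2.minAreaRect(cs));w=np.array([ray(c,p,z) for p in q]);print(nm,w,w.mean(0),np.linalg.norm(w-np.roll(w,1,0),axis=1))
cv2.imwrite("pics/crop.png",cv2.resize(T[155:305,175:450,::-1],None,fx=2.9,fy=2.9,interpolation=2)[:, :797])
E
```

```text
fix [229.3 255.8] 7.443004131317139 145.0 [455.4 227.2]
sred [280.6 262. ] 6.727318286895752 119.5 [444.9 115.4]
buf [391.4 268.2] 9.015499114990234 225.0 [ 433.1 -128.9]
sviol [434.2 288.6] 6.677239418029785 120.5 [ 390.7 -236.6]
violbulb [436.2 288.2] 2.5254688262939453 14.5 [ 391.2 -235.4]
rack [[572.7 206.3]
 [666.1 206.1]
 [663.2 -89.4]
 [569.4 -87.2]] [617.9  59. ] [293.5  93.4 295.5  93.8]
cover [[444.2   4.1]
 [448.5 -15.6]
 [442.1 -16.9]
 [437.8   2.7]] [443.2  -6.4] [ 6.5 20.1  6.5 20.1]
slide [[ 552.5 -107.3]
 [ 603.2 -110.4]
 [ 598.  -220.3]
 [ 547.3 -216.9]] [ 575.3 -163.7] [109.7  50.8 110.1  50.9]
```

View pics/crop.png

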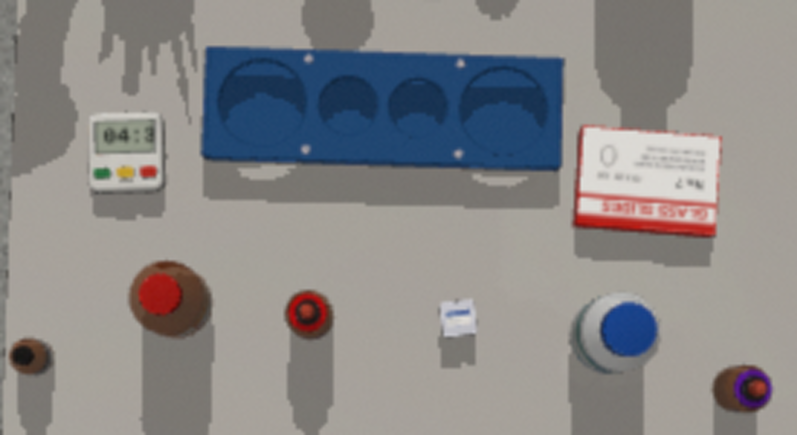

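The crop shows the rack nearly square to the world axes, the slide box turned about 3° and the cover-slip box about 8°. Now a closer wrist look over the rack and slide box, and over the bottle row.

Run:
```python
from h import *
R=np.array([[0,1,0],[1,0,0],[0,0,-1.]])
np.set_printoptions(precision=2,suppress=True)
ims=[]
for i,p in enumerate([(560,0,330),(400,0,330)]):
    bot.move_pose(p,R); bot.pause(0.3)
    c=bot.camera_info("wrist");f=bot.grab_frame("wrist")
    np.save(f"pics/w{i}.npy",dict(c),allow_pickle=True);cv2.imwrite(f"pics/w{i}.png",f[:,:,::-1])
    print(bot.observe()["qpos"],c["fx"],-np.array(c["R"]).T@c["t"],np.array(c["R"])[2])
    ims.append(cv2.resize(f[:,:,::-1],(400,300)))
cv2.imwrite("pics/w01.png",np.hstack(ims));print(bot.observe()["time_s"])
```

```text
[-12.34   4.36  87.13   0.    88.51 -12.36] 357.1080163783958 [558.75  73.28 458.11] [ 0.   -0.29 -0.96]
[-17.43 -20.91 109.73   0.    91.22 -17.44] 357.1080163783958 [399.5   72.85 458.05] [-0.   -0.29 -0.96]
3.975
```

View pics/w01.png

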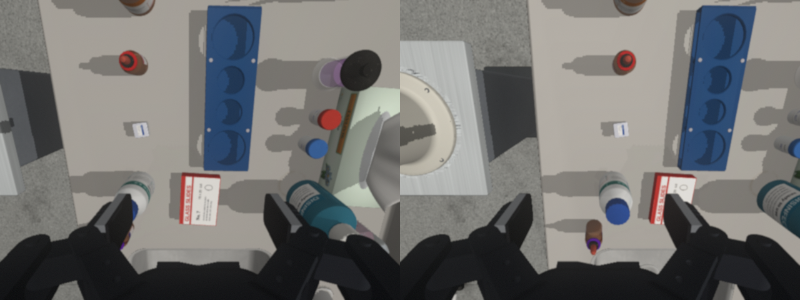

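Run:
```python
from h import *
np.set_printoptions(precision=1,suppress=True)
c0=np.load("pics/w0.npy",allow_pickle=True).item();c1=np.load("pics/w1.npy",allow_pickle=True).item();ct=bot.camera_info("top")
W0=cv2.imread("pics/w0.png")[:,:,::-1].copy();W1=cv2.imread("pics/w1.png")[:,:,::-1].copy();T=cv2.imread("pics/top0.png")[:,:,::-1].copy()
for nm,I,c,box in (("w0",W0,c0,(320,0,420,280)),("w1",W1,c1,(440,0,570,280)),("top",T,ct,(235,160,380,225))):
    k=blobs(I,(100,125,130,50,256),500,box)[0][0]
    w=np.array([ray(c,p,26) for p in k[:,0]],np.float32);r=cv2.minAreaRect(w);print(nm,r); print(cv2.boxPoints(r))
o=np.array([175,155])
e=[ray(ct,np.array(p)/2.9+o,22) for p in ((581,126),(720,134))];print("slide back edge",e,np.linalg.norm(e[0]-e[1]))
d=(e[1]-e[0]);d/=np.linalg.norm(d);n=np.array([d[1],-d[0]]);print("slide centre",(e[0]+e[1])/2+n*41.5)
print("slide w0 corners",[ray(c0,p,22) for p in [(293,277),(349,277),(350,358),(293,356)]])
def white(I,c,box,z,nm):
    x0,y0,x1,y1=box;s=I[y0:y1,x0:x1].astype(int);hsv=cv2.cvtColor(I[y0:y1,x0:x1],cv2.COLOR_RGB2HSV)
    m=((s[...,2]>s[...,0]+3)&(s.min(2)>60)).astype(np.uint8)
    m=cv2.morphologyEx(m,cv2.MORPH_CLOSE,np.ones((3,3)))
    k=max(cv2.findContours(m,0,1)[0],key=cv2.contourArea)[:,0]+[x0,y0]
    w=np.array([ray(c,p,z) for p in k],np.float32);print(nm,cv2.minAreaRect(w))
white(T,ct,(322,255,345,276),21,"cov top");white(W0,c0,(205,190,245,225),21,"cov w0");white(W1,c1,(975-640,185,1015-640,225),21,"cov w1")
for nm,I,c,box in (("w0",W0,c0,(180,70,245,125)),("w1",W1,c1,(330,70,385,125))):
    k=blobs(I,'red',10,box)[0][0];(p,r)=cv2.minEnclosingCircle(k);print("sred",nm,p,r,ray(c,p,80))
k=blobs(W1,'blue',10,(320,310,365,360))[0][0];(p,r)=cv2.minEnclosingCircle(k);print("buf w1",p,r,ray(c1,p,128))
cv2.imwrite("pics/w1crop.png",cv2.resize(W1[60:420,260:500,::-1],None,fx=1.65,fy=1.65))
```

```text
w0 ((618.300048828125, 60.29188537597656), (292.43035888671875, 89.66859436035156), 89.11557006835938)
[[571.2 -85.2]
 [660.9 -86.6]
 [665.4 205.8]
 [575.7 207.2]]
w1 ((614.15771484375, 60.24102783203125), (292.69854736328125, 97.91349792480469), 89.1790771484375)
[[563.1 -85.4]
 [661.  -86.8]
 [665.2 205.9]
 [567.3 207.3]]
top ((617.8291625976562, 58.85467529296875), (294.5065002441406, 93.52940368652344), 89.3594741821289)
[[569.4 -87.9]
 [662.9 -88.9]
 [666.2 205.6]
 [572.7 206.6]]
slide back edge [array([ 605.6, -106.8]), array([ 601. , -222.8])] 116.06962502823136
slide centre [ 561.9 -163.1]
slide w0 corners [array([528.2, -94.9]), array([601.2, -94.8]), array([ 605.8, -216.2]), array([ 526., -213.])]
cov top ((444.85321044921875, -5.37139892578125), (26.202880859375, 26.24811553955078), 0.9043775200843811)
cov w0 ((452.0148620605469, -3.303469657897949), (11.919766426086426, 24.050922393798828), 7.971538543701172)
cov w1 ((451.161376953125, -3.014057159423828), (10.725318908691406, 25.605289459228516), 7.99747896194458)
sred w0 (205.38673400878906, 97.32044219970703) 15.740863800048828 [449.7 115.7]
sred w1 (360.5, 97.0) 15.66055965423584 [442.4 115.7]
buf w1 (348.0, 340.5) 18.117769241333008 [ 432.2 -125.1]
```

View pics/w1crop.png

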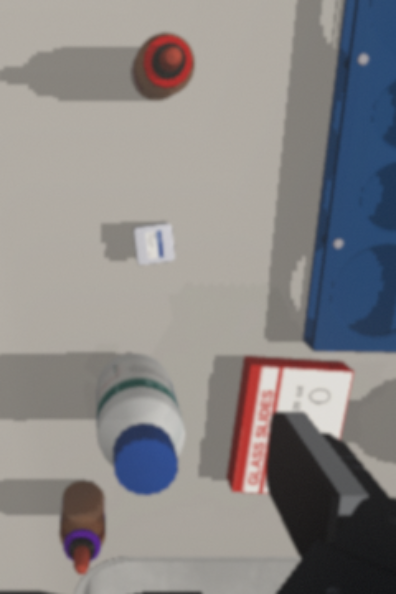

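The wrist views agree with the top view. The rack centre is about (618, 60) with its row direction about (0.013, 1), and the slide box is about (562, −163) with a back edge of 116.07 mm against the true 116. The bottles are still short of the accuracy I need along y, so I'll take two views with the camera almost over them.

Run:
```python
from h import *
R=np.array([[0,1,0],[1,0,0],[0,0,-1.]]);ims=[]
for i,p in ((3,(430,-255,300)),(2,(450,100,300))):
    bot.move_pose(p,R); bot.pause(0.3)
    c=bot.camera_info("wrist");f=bot.grab_frame("wrist")
    np.save(f"pics/w{i}.npy",dict(c),allow_pickle=True);cv2.imwrite(f"pics/w{i}.png",f[:,:,::-1])
    print(-np.array(c["R"]).T@c["t"]);ims.append(f[0:440,130:530,::-1])
cv2.imwrite("pics/w23.png",np.hstack(ims));print(bot.observe()["time_s"])
```

```text
[ 428.94655578 -181.16375027  428.4603139 ]
[449.07627058 172.39073584 428.09163544]
7.0167
```

View pics/w23.png

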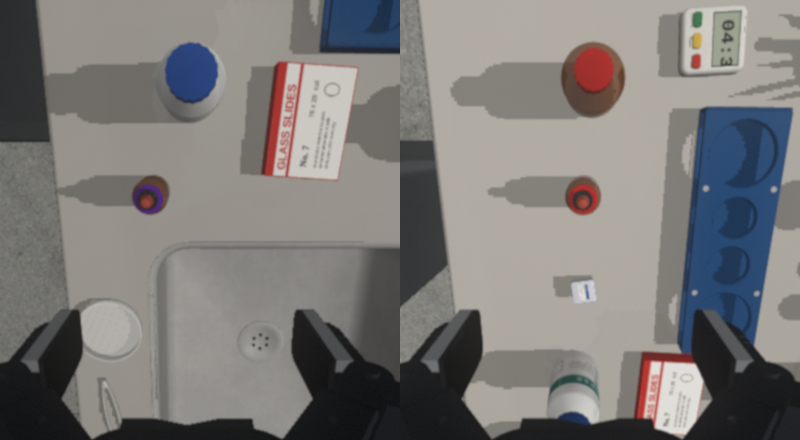

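Left picture (w3, columns offset by 130): the buffer cap is at (191,72), the violet ring at (149,198) and the slide box top at (315,122). Right picture (w2): the fixative cap is at (594,69), the red ring at (583,196) and the cover slips at (583,291).

Run:
```python
from h import *
np.set_printoptions(precision=1,suppress=True)
L=lambda i:(cv2.imread(f"pics/w{i}.png")[:,:,::-1].copy(),np.load(f"pics/w{i}.npy",allow_pickle=True).item())
(A,a),(B,b)=L(3),L(2);ct=bot.camera_info("top")
T=cv2.imread("pics/top0.png")[:,:,::-1].copy()
def go(nm,I,c,col,box,zs):
    k=blobs(I,col,6,box)[0][0];p,r=cv2.minEnclosingCircle(k)
    for z in zs: print(nm,z,np.array(p),"r_mm",round(r/c["fx"]*((-np.array(c["R"]).T@c["t"])[2]-z),1),ray(c,p,z))
go("buf",A,a,'blue',(280,30,360,115),[128,115]);go("buf top",T,ct,'blue',(375,255,405,282),[128,115])
go("viol ring",A,a,'violet',(255,170,310,220),[66]);go("viol top",T,ct,'violet',(420,278,445,300),[66])
go("viol bulb",A,a,(170,192,150,130,256),(265,185,290,215),[92]);
x=400-130
go("fix",B,b,'red',(285,30,370,110),[118,106]);go("fix top",T,ct,'red',(215,240,250,272),[118,106])
go("red ring",B,b,'red',(285,165,340,220),[66]);go("red top",T,ct,'red',(272,252,292,275),[66])
print("slide w3",[ray(a,(130+u,v),22) for u,v in ((278,62),(357,67),(339,180),(266,175))])
print("cov w2",[ray(b,(u-270,v),21) for u,v in ((572,281),(592,281),(595,302),(576,303))])
k=blobs(B,(100,125,130,50,256),500,(400,90,530,360))[0][0]
w=np.array([ray(b,p,26) for p in k[:,0]],np.float32);print(cv2.boxPoints(cv2.minAreaRect(w)))
```

```text
buf 128 [321.  72.] r_mm 23.7 [ 432.5 -129.6]
buf 115 [321.  72.] r_mm 24.7 [ 432.6 -127.3]
buf top 128 [391.4 268.2] r_mm 19.7 [ 433.1 -128.9]
buf top 115 [391.4 268.2] r_mm 19.9 [ 433.8 -131. ]
viol ring 66 [277.9 198.9] r_mm 15.4 [ 390.  -236.3]
viol top 66 [434.2 288.6] r_mm 15.3 [ 390.7 -237.6]
viol bulb 92 [276.4 202.4] r_mm 3.5 [ 391.3 -235.7]
fix 118 [323.5  69.3] r_mm 18.9 [454.6 227.7]
fix 106 [323.5  69.3] r_mm 19.6 [454.8 229.8]
fix top 118 [229.3 255.8] r_mm 16.4 [455.4 227.2]
fix top 106 [229.3 255.8] r_mm 16.5 [456.2 228.8]
red ring 66 [312.6 198.7] r_mm 14.9 [445.  117.7]
red top 66 [280.6 262. ] r_mm 15.4 [446.2 116.4]
slide w3 [array([ 523.1, -101.9]), array([ 604.9, -106.4]), array([ 600.6, -221.4]), array([ 518.2, -216. ])]
cov w2 [array([431.1,  10.2]), array([455.6,  10.2]), array([459.4, -17.9]), array([435.7, -19.2])]
[[565.1 -84.3]
 [661.  -85.7]
 [665.3 206.2]
 [569.4 207.6]]
```

The measurements agree to within about 1.5 mm. The stains go first, because their neighbours are tall.

```bash
cat >> h.py <<'E'
RT=np.array([[0,1,0],[1,0,0],[0,0,-1.]])
RC=np.array([617.8,59.7]);RY=np.array([.0132,1.])
def hole(y): return RC+RY*y
def st(t=""):
    o=bot.observe();print(t,round(o["time_s"],1),np.round(o["tcp_pos"],1),"w",round(o["width"],1),"grip",round(float(np.max(o["grip_force"])),1),"F",np.round(o["contact_force"],1));return o
def pick(xy,z,lift,w=85,tail=30,clear=150):
    bot.set_gripper(w)
    bot.move_pose((*xy,z+clear),RT)
    bot.line_to((*xy,z+tail),300)
    if bot.line_to((*xy,z),80,guard=8): st("GUARD in descent")
    bot.set_gripper(0); st("gripped")
    bot.line_to((*xy,z+lift),200); return st("lifted")["width"]
def place(xy,z,lift,drop=40,guard=10,w=85):
    bot.line_to((*xy,z+lift),300)
    bot.line_to((*xy,z+drop),200); bot.pause(.2)
    hit=bot.line_to((*xy,z-1.5),50,guard=guard)
    o=st(f"placed hit={hit} target z={z}")
    return o["tcp_pos"][2]-z
def release(xy,up,w=85):
    bot.set_gripper(w); p=bot.observe()["tcp_pos"]; bot.line_to((p[0],p[1],up),250)
E
python3 - <<'E'
from h import *
bot.line_to((450,100,250),300)
pick((445.5,117),40,120)
d=place(hole(-29),44,120)
if abs(d)<5: release(None,200)
else: print("STOPPED HIGH",d)
st()
f=bot.grab_frame("top");cv2.imwrite("pics/t1.png",cv2.resize(f[155:305,175:450,::-1],None,fx=2.9,fy=2.9,interpolation=2)[:, :797])
E
```

```text
gripped 9.5 [446.2 117.   40.7] w 35.9 grip 60.4 F [-0.4  0.5  5.1]
lifted 10.2 [444.4 117.  158.6] w 35.7 grip 59.9 F [-0.2 -0.5 -2.1]
placed hit=True target z=44 12.5 [616.6  30.8  44.7] w 35.8 grip 60.5 F [-0.5 -0.3  4.2]
 13.8 [614.7  31.  198.2] w 84.9 grip 0.0 F [-0.2 -0.1 -0.9]
```

View pics/t1.png

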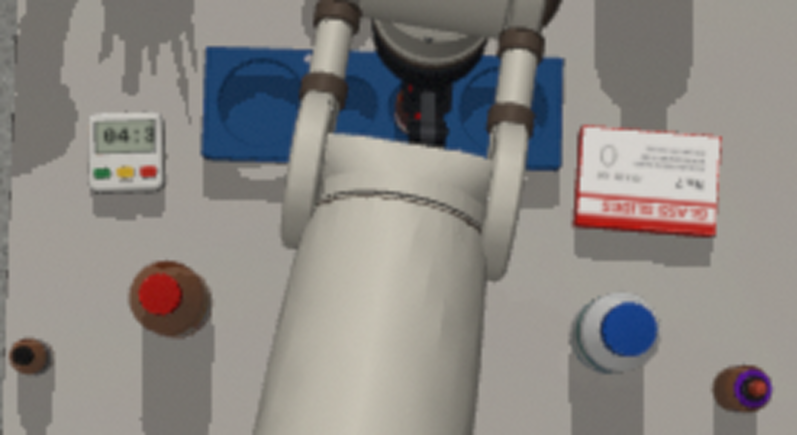

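The red stain stands on the base (z 44.7 against 44). Violet next, then a wrist check.

Run:
```python
from h import *
pick((390.5,-237),40,140,clear=170)
d=place(hole(29),44,140)
if abs(d)<5: release(None,200)
else: raise SystemExit(f"STOPPED HIGH {d}")
pick((432.8,-129),72,140)
d=place(hole(100),76,140)
if abs(d)<5: release(None,230)
else: print("STOPPED HIGH",d)
st()
bot.move_pose((500,60,330),RT);bot.pause(.2)
c=bot.camera_info("wrist");f=bot.grab_frame("wrist");np.save("pics/w4.npy",dict(c),allow_pickle=True);cv2.imwrite("pics/w4.png",f[:,:,::-1])
```

```text
gripped 17.1 [ 390.9 -237.4   40.7] w 36.1 grip 60.2 F [-1.4  0.4  6. ]
lifted 17.9 [ 389.8 -236.3  178.5] w 36.3 grip 59.9 F [ 0.3 -0.3 -1.7]
placed hit=True target z=44 21.0 [617.3  88.7  44.7] w 35.7 grip 60.3 F [-0.3  0.2  3.8]
gripped 25.1 [ 433.7 -129.4   73.3] w 60.1 grip 64.5 F [-0.5  1.2  5.4]
lifted 25.9 [ 431.8 -128.4  210.3] w 59.5 grip 65.3 F [ 0.1  0.2 -4.8]
placed hit=True target z=76 28.8 [618.3 159.7  77.3] w 59.3 grip 66.1 F [-1.6 -0.6  4.1]
 29.9 [616.  159.5 228.2] w 85.0 grip 0.0 F [-0.6 -0.1 -0.6]
```

View pics/w4.png

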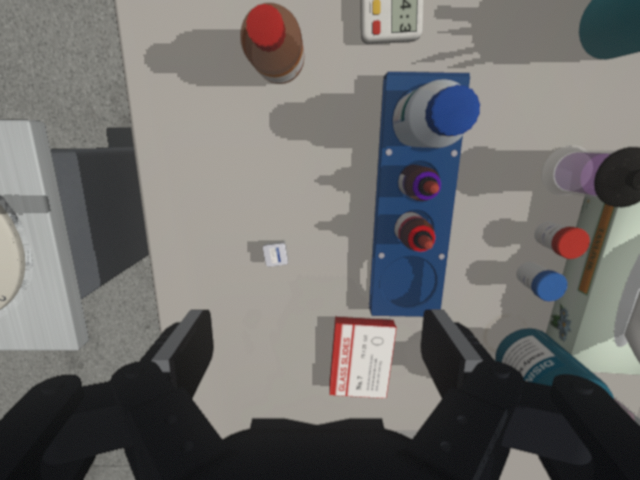

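The buffer, violet and red bottles are seated, with the caps at (452,108), (427,186) and (420,238). The hole beside the slide box at (410,282) is empty. Fixative and cover slips next.

Run:
```python
from h import *
pick((455,228),62,140)
d=place(hole(-100),66,140)
if abs(d)<5: release(None,220)
else: raise SystemExit(f"STOPPED HIGH {d}")
w=pick((445.8,-4.3),16,90,w=60)
if w<22: raise SystemExit("no box")
d=place((562,-162.5),38,90,guard=4)
if abs(d)<6: release(None,200,60)
else: print("STOPPED",d)
bot.move_pose((430,-60,330),RT);bot.pause(.3);st()
f=bot.grab_frame("wrist");cv2.imwrite("pics/w5.png",f[:,:,::-1])
c=bot.camera_info("wrist");np.save("pics/w5.npy",dict(c),allow_pickle=True)
```

```text
gripped 33.4 [456.  228.2  63.1] w 55.7 grip 64.5 F [ 0.  -0.8  4.1]
lifted 34.3 [453.8 227.7 200.1] w 55.7 grip 64.0 F [ 0.5  0.4 -1.7]
placed hit=True target z=66 37.1 [615.7 -40.2  67.1] w 55.9 grip 64.7 F [-1.5  0.5  4.5]
gripped 40.8 [446.7  -4.6  16.8] w 26.6 grip 59.8 F [-0.4  0.6  6.7]
lifted 41.4 [445.1  -4.1 105.1] w 26.6 grip 59.1 F [-0.7  0.6 -1.5]
placed hit=True target z=38 43.6 [ 561.3 -162.1   39.2] w 26.4 grip 59.7 F [-1.1 -0.1  5.5]
 45.9 [430.1 -60.3 329.1] w 60.2 grip 0.0 F [-0.6  0.7  0.7]
```

View pics/w5.png

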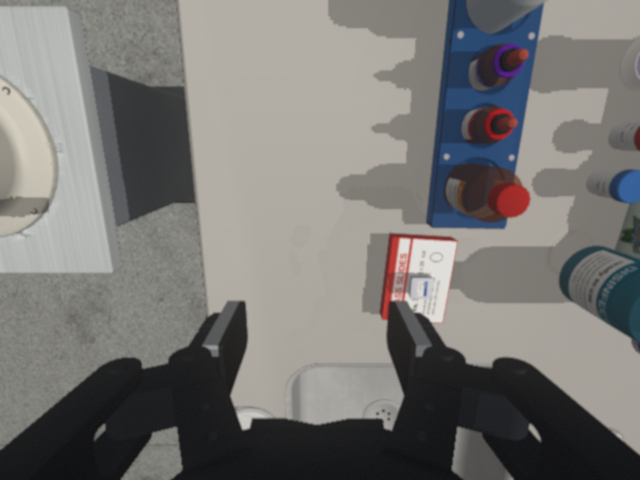

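All four bottles are seated and the cover-slip box lies on the slide box at (421,288). I'll check the offsets numerically before handing in.

Run:
```python
from h import *
np.set_printoptions(precision=1,suppress=True)
c=np.load("pics/w5.npy",allow_pickle=True).item();I=cv2.imread("pics/w5.png")[:,:,::-1].copy()
print("cover",ray(c,(423,288),43),"slide corners",[ray(c,p,22) for p in((391,234),(457,238),(440,322))])
for nm,col,box,z in(("fix",'red',(490,178,535,220),116),("red",'red',(465,100,522,145),66),("viol",'violet',(490,40,530,82),66)):
    p,_=cv2.minEnclosingCircle(blobs(I,col,6,box)[0][0]);print(nm,ray(c,p,z))
c=np.load("pics/w4.npy",allow_pickle=True).item();I=cv2.imread("pics/w4.png")[:,:,::-1].copy()
p,_=cv2.minEnclosingCircle(blobs(I,(105,125,170,110,256),6,(424,82,484,140))[0][0]);print("buf",ray(c,p,126))
print([hole(y) for y in(-100,-29,29,100)])
```

```text
cover [ 561.8 -161.6] slide corners [array([522.2, -97.3]), array([ 605.6, -102.5]), array([ 595.8, -220.1])]
fix [616.  -40.2]
red [618.2  31.4]
viol [618.9  89.7]
buf [618.5 160.7]
[array([616.5, -40.3]), array([617.4,  30.7]), array([618.2,  88.7]), array([619.1, 159.7])]
```

Every bottle is within about 1.5 mm of its hole centre. The cover-slip box is within about 5 mm of the slide box's middle.

```bash
python3 -c "
from bench import bot
print(bot.sign_off())"
```

```text
the job is handed in; nothing more can be done
None
```

I've handed the job in at about 46 s of the 141 s allowed: all four bottles are in the rack in order of use, with the fixative beside the slide box. The cover-slip box is in the middle of the slide box, and I didn't handle the oil bottle or timer; the sign-off returned no verdict.

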